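# Hang the dip basket on the slide board and run it out over the dish

## Robot

A 6-joint arm with a two-finger parallel gripper is mounted at the origin on a cart in front of the work surface, level with it; the furniture and walls round the work are solid. World frame = base frame: x ahead of the robot, y to its left, z up, the work surface at z = 0. Lengths are in m, angles in rad, forces in N, time in s.
With the tool pointing down it reaches from about 0.3 to 0.875 m from the base axis. Payload 6.4 kg.
Tool frame: the origin (TCP) lies midway between the tips of the shut fingers; the grasp point (between the pads) lies ctrl.grip_depth behind it (ctrl.grip_depth is the distance from the TCP to the grasp point, in m); x points along the fingers, y is the direction in which the jaws open and shut, and the axes are right-handed (so a half turn about x gives the same grasp; the last joint's range is limited). The gripper opens to 85 mm and grips with 20 to 120 N. Pads are 22 mm wide; open, the fingers measure 114 mm over their backs; the gripper's body (76 mm by 85 mm) begins 54 mm behind the grasp point. The pads swing forward as they close: fully open they stand 13 mm farther back than shut.
Start: joints at [0.947, 0.181, 1.607, -0, 1.354, -0.206], TCP at [0.233, 0.526, 0.231] pointing down, gripper open.
Joint ranges: [-2.99, 2.99], [-0.89, 2.07], [0.3, 2.58], [-1.14, 4.28], [0, 2.63], [-3.12, 3.12]. Speed limits (rad/s): [2.57, 2.57, 3.01, 3.14, 3.14, 3.14].

## Interface

Orientations are given as a unit quaternion [w, x, y, z].
In Python, from bench import ctrl gives the robot as it stands.
- The arm moves only by the tool carry_out, never from a script. Its argument "motion" is one flat list of numbers, 7 for each row, row after row: the turn, a rotation vector about the tool's x, y, z in degrees, then the shift along the tool's x, y, z in m, then the gripper's target within -1 to 1 (shut at 1, half-way at 0, fully open at -1). A call has 1 to 10 rows; each row shifts and turns the pose as measured when the row begins, along the tool's axes as they then stand; what a row does not reach is not made up. A row lasts 1/10 s, in which the tool goes at most 50 mm and 8.59 degrees, less where a joint would pass 70% of its speed; a pose out of reach is approached as far as the arm can. A call with a gripper value outside its range is refused whole. The fingers move at their own pace and stop on an object; the grip force is fixed at half the most. Time passes only in rows, so rows that do not move let the fingers close. It gives the time, the measured TCP pose, the force and the opening at its end, in the units of the state.
- ctrl.get_obs(): the state, without advancing time (a new reading comes with each control period).
- ctrl.camera(name): name is "scene" or "top" or "wrist"; returns the picture (480x640x3 uint8, blue, green, red); there is no depth.
- ctrl.camera_params(name): a dict with "mtx" (3x3 intrinsics, pixels), "pose" (4x4, takes a point from camera to world coordinates); the wrist camera has in their place "hand_eye" (4x4, takes a point from camera to tool coordinates, whose origin is the TCP and whose axes are the tool frame's). Camera axes: x right, y down, z forward; pixel columns grow to the right and rows downward; lengths in m; the calibration is good to about 2 mm. A picture is of the moment at which its call begins: read the wrist's pose just before it. camera_params takes no time and is no camera call.
- ctrl.hand_in(): hands the job in, once; it reports no verdict.
Trained networks look in the newest picture that a camera, given by its name, has taken for a name from the list of things; names that differ only in an ending like _2 or _b are one class to them, and where a whole thing is asked for, a point or a joint stands for the part that bears it (a point fixed in the world has none). Each returns a list of dicts, best first, with "conf" (0 to 1); they miss things now and then, are a little off and sometimes report something else, mostly with a low value. They report only what shows in the picture. A call takes as long as a camera call. They do not tell look-alikes from the thing itself.
- ctrl.boxes_of(camera, thing): "point" ([x, y, z] in m, in the coordinates of the camera as it stood for that picture, good to about 4 mm: the middle of the surface that is visible of it).
- ctrl.trace(camera, thing): "pixels" (480x640 bool, what is visible of it).
- ctrl.landmark_of(camera, thing): "point" ([x, y, z] in m, in the coordinates of the camera as it stood for that picture, good to about 4 mm: a listed point, or the origin of a listed thing).
The state is a dict: "time_s": time; "q": joint angles; "dq": joint speeds; "joint_efforts": joint torques, N m; "eef_pos": TCP position; "eef_rot": TCP orientation; "wrist_force": force on the tool from outside, world axes, zero at the start; "torque": the same for the moment, N m; "opening": opening from 0.0 (shut) to 1.0 (fully open).
Only numpy, scipy, OpenCV 4.12 (cv2) and the standard library are available. Lean on these libraries where they do the work, as an engineer would, in place of code of your own. Each camera call takes 0.05 s, during which the arm holds its last target. There are 200 camera calls.

## Task

Hang the steel dip basket by its handle bar on the twin-prong hook at the nose of the slide board and let go of it. Then slide the board outward in its guide, without lifting it or tipping it, until the red line across it stands right over the front edge of the stand, so that the basket hangs over the brass dish. The board would now tip, so finish while still gripping it by the black bar at its tail, holding it level and still; leave all the other things alone.

Things in the scene. Friction and masses are not known exactly. Their poses are not given: they have to be found in the camera images.
- basket_grip (a point): Centre of the dark wooden grip on top of the loose steel dip basket. The grip is 12 mm thick along x, 44 mm wide along y, 32 mm tall; this point is half-way up, 96 mm above the basket's underside. A flat steel stem (5 mm thick, 30 mm wide) runs from it down to the handle bar. z is up
- basket_bar (a point): Middle of the underside of the basket's handle bar, a 5 mm round bar along the basket's y, 38 mm straight below basket_grip, 58 mm above the basket's underside. Below the bar an opening 30 mm high (down to the tray's rim) and 62 mm wide runs right through along the basket's x
- basket: The dip basket, about 90 g, upright on the table: tray 50 mm (x) by 64 mm (y), 28 mm tall, handle above it, 112 mm tall in all, the same either way round. Origin at the centre of its underside, z up
- board_grip (a point): Centre of the black grip bar standing on the tail of the slide board: 16 mm thick along x, 46 mm wide along y, 48 mm tall; this point is half-way up, 36 mm above the board's underside. x points outward, to the hook
- board_mark (a point): Middle of the red line across the board, at the level of the board's underside; x outward, z up. The line is 47 mm outward of board_grip, the board's nose 95 mm outward of the line. It starts 47 to 63 mm behind the stand's front edge. When it is at the edge, the board with the basket tips over unless its tail is held
- board_hook (a point): The seat of the twin-prong steel hook, where the underside of the basket's bar comes to rest: 18.5 mm outward of the board's nose, 6 mm above the board's underside, midway between the prongs (each 6 mm thick, at y -10 and +10 mm). The seat is 9 mm long; beyond it, 10 mm from its middle, the prongs turn up to tips 12 mm above the seat. Their undersides are 6 mm below it
- board: The slide board, plywood, 160 x 52 x 12 mm, about 450 g, loose, lying flat in the guide of the stand; origin at the centre of its underside, x outward (towards the hook), z up
- stand: The wooden stand, fixed: 115 mm (x) by 74 mm, 80 mm tall to the guide floor under the board. A guide strip 9 mm high on each long side, 58 mm apart, leaves the board 3 mm play each side. Origin on the table straight under the middle of its front edge; x points outward, the way the board slides
- stand_edge (a point): Middle of the stand's front (outer, steel-faced) top edge, 80 mm above the table; x points outward, z up. The red line belongs exactly above this edge
- dish: A round brass dish, 55 mm wide, 14 mm tall, fixed on the table before the stand, 113.5 mm outward of its front edge; origin at the centre of its underside
- bur_stand: Bystander: a blue round stand full of small burs, 92 mm wide, 94 mm tall; origin at the centre of its underside
- cut_lube: Bystander: a white bottle with a blue band, 34 mm wide, 77 mm tall; origin at the centre of its underside
- pliers: Bystander: pliers with red handles lying flat, 161 mm long; origin at the centre of its underside
- drill_rack: Bystander: a white rack of small drills, 52x130 mm, 44 mm tall; origin at the centre of its underside
- hammer: Bystander: a small hammer with a wooden handle lying flat, 203 mm long; origin at the centre of its underside
- pin_pot: Bystander: a clear pot full of steel pins, 37 mm wide, 42 mm tall; origin at the centre of its underside
- brush: Bystander: a green-handled bench brush lying flat, 173 mm long; origin at the centre of its underside
There are look-alikes about, which are no part of the job. Of the things like the basket, leave any that is green; of the rest the larger one is meant.

How it is judged:
By the outcome, as a careful person would: the job done as asked, in the order asked, and still so for the second after the job is handed in, while the arm keeps its last pose, push and grip.
It also fails if it takes over 51 s, if anything falls off the work surface, if the arm or the gripper's body presses on something with over 40 N, if the wrist force passes 120 N, or if a joint passes its speed limit or range.

## Working session

There is one attempt and no reset: what is moved stays moved. The work goes in short steps, Python scripts to look and compute and a tool call to move; the robot and the scene stay as the last step left them, time stands still between calls to the robot, and variables do not carry over. Pictures are saved under pics/ and viewed, about 8 in all and at most 12, crops included, and the job is handed in when it is done.

Besides the shell and the picture viewer there is one more tool, called after ">>>" as name(argument=value, ...) on one line, values as JSON. carry_out: Moves the arm, as the interface text tells. Its arguments: {"type":"object","properties":{"motion":{"type":"array"}},"required":["motion"]}

```bash
mkdir -p pics; cat > h.py <<'E'
from bench import ctrl
import numpy as np, cv2
from scipy.spatial.transform import Rotation as R
def tool():
    o=ctrl.get_obs(); q=o['eef_rot']; T=np.eye(4)
    T[:3,:3]=R.from_quat([q[1],q[2],q[3],q[0]]).as_matrix(); T[:3,3]=o['eef_pos']; return T
def cam(n):
    p=ctrl.camera_params(n)
    return tool()@np.array(p['hand_eye']) if n=='wrist' else np.array(p['pose'])
def w(T,p): return T[:3,:3]@np.array(p)+T[:3,3]
def lm(n,t,T,f='landmark_of'):
    return [(round(d['conf'],2),np.round(w(T,d['point']),4)) for d in getattr(ctrl,f)(n,t)]
E
python3 - <<'E'
from h import *
np.set_printoptions(suppress=True)
print(ctrl.get_obs(),ctrl.grip_depth)
for n in('scene','top'):
    T=cam(n); im=ctrl.camera(n); cv2.imwrite(f'pics/{n}0.png',im)
    print(n,T[:3,3])
    for t in('basket_grip','basket_bar','basket','board_grip','board_mark','board_hook','stand_edge','dish','board','bur_stand','cut_lube','drill_rack','pin_pot','hammer','pliers','brush'): print(t,lm(n,t,T))
E
```

```text
{'time_s': 0.0, 'q': array([ 0.94670393,  0.18153413,  1.60796478, -0.00003163,  1.35382397,
       -0.20631005]), 'dq': array([-0.00155587,  0.00000934, -0.00119322,  0.00030929, -0.00215876,
       -0.00002349]), 'joint_efforts': array([ -0.00019042, -44.48644638, -35.13352275,  -0.00023759,
         0.00890418,  -0.00003259]), 'eef_pos': array([0.23297357, 0.52509795, 0.23040894]), 'eef_rot': array([ 0.69149879,  0.14606991,  0.69197232, -0.14719822]), 'wrist_force': array([-0.45289374, -0.6597385 ,  0.3571145 ]), 'torque': array([ 0.09061979, -0.02730236, -0.04698344]), 'opening': 1.0004042733462912} 0.0187
scene [-0.44727607 -0.84352468  1.01376173]
basket_grip [(0.79, array([ 0.4255, -0.0929,  0.099 ])), (0.77, array([ 0.3472, -0.183 ,  0.0728])), (0.57, array([0.3402, 0.084 , 0.0667]))]
basket_bar [(0.89, array([ 0.3433, -0.1844,  0.0438])), (0.76, array([0.3362, 0.0801, 0.0388])), (0.7, array([ 0.4239, -0.094 ,  0.0958])), (0.63, array([0.4286, 0.3896, 0.0819])), (0.59, array([ 0.4211, -0.0944,  0.0551]))]
basket [(0.9, array([ 0.4219, -0.0941,  0.0019])), (0.85, array([ 0.34
[... 1565 characters left out ...]
0.91, array([0.4434, 0.4322, 0.1155]))]
board_mark [(0.63, array([0.4271, 0.3912, 0.0797]))]
board_hook [(0.75, array([0.3824, 0.2872, 0.0871]))]
stand_edge [(0.63, array([0.4041, 0.3284, 0.081 ]))]
dish [(0.67, array([ 0.3648,  0.2271, -0.0002]))]
board [(0.88, array([0.4233, 0.375 , 0.0814]))]
bur_stand []
cut_lube [(0.58, array([ 0.673 ,  0.1825, -0.0005]))]
drill_rack [(0.18, array([0.4221, 0.377 , 0.0828]))]
pin_pot [(0.59, array([0.3813, 0.2827, 0.0869])), (0.5, array([0.6619, 0.2775, 0.0039]))]
hammer []
pliers [(0.69, array([ 0.4502, -0.3301, -0.0029])), (0.6, array([ 0.419 , -0.0929,  0.0541]))]
brush [(0.74, array([0.3547, 0.5245, 0.0007])), (0.65, array([0.4065, 0.3316, 0.0818]))]
```

View pics/scene0.png

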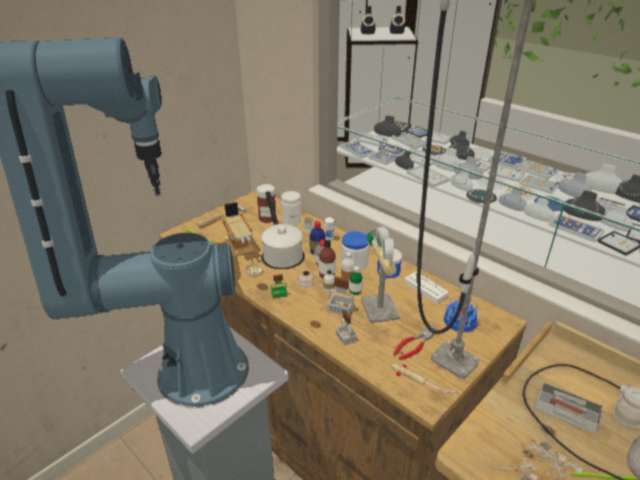

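View pics/top0.png

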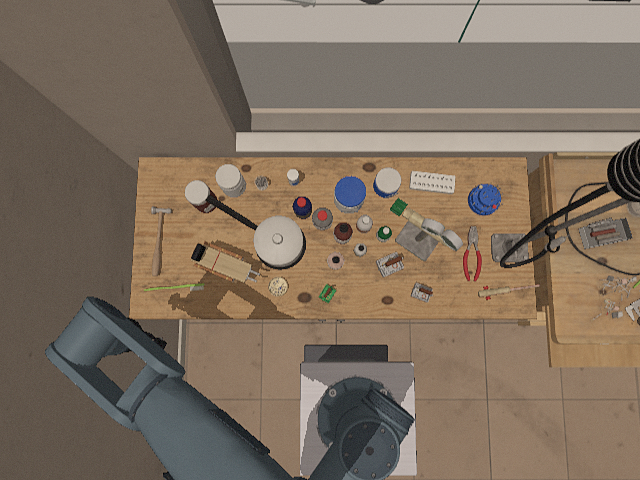

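The large steel basket is at top pixel (391,264), the smaller one at (422,291) and the green one at (328,292). The board is at (230,262) with its hook pointing right-down, toward the dish at (278,287). The white pot at (278,242) is close by.

```bash
python3 - <<'E'
import cv2,numpy as np
t=cv2.imread('pics/top0.png'); s=cv2.imread('pics/scene0.png')
a=cv2.resize(t[225:310,185:300],None,fx=3.47,fy=3.47,interpolation=3)[:295,:399]
b=cv2.resize(t[225:310,365:480],None,fx=3.47,fy=3.47,interpolation=3)[:295,:399]
c=cv2.resize(s[185:285,190:325],None,fx=2.96,fy=2.96,interpolation=3)[:295,:399]
d=cv2.resize(s[225:350,300:435],None,fx=2.96,fy=2.96,interpolation=3)[:295,:399]
cv2.imwrite('pics/c1.png',np.vstack([np.hstack([a,b]),np.hstack([c,d])]))
E
```

```text
(no output)
```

View pics/c1.png

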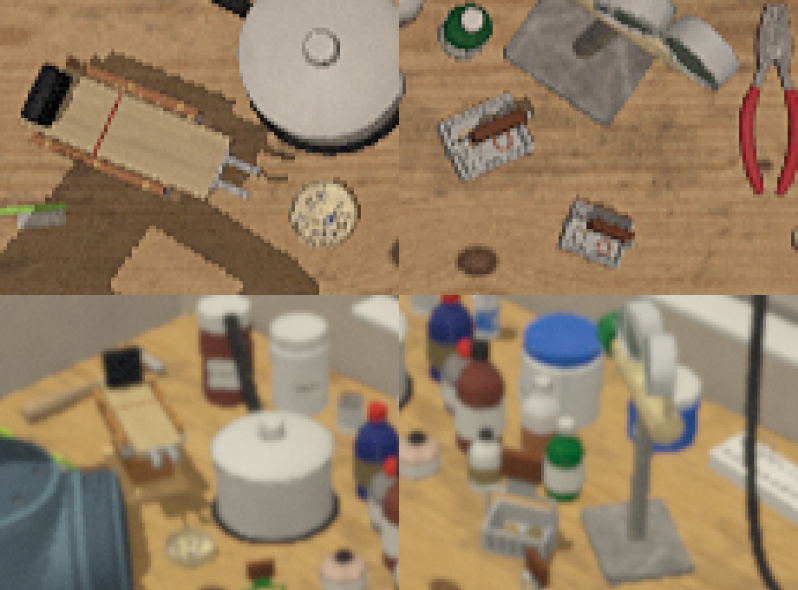

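```bash
cat >> h.py <<'E'
def down(yaw):  # tool x down, tool y at yaw (deg)
    a=np.radians(yaw); y=np.array([np.cos(a),np.sin(a),0]); x=np.array([0,0,-1.]); return np.stack([x,y,np.cross(x,y)],1)
def plan(pos,yaw,n,g):
    T=tool(); R0=R.from_matrix(T[:3,:3]); d=(R0.inv()*R.from_matrix(down(yaw))).as_rotvec()/n
    st=(np.array(pos)-T[:3,3])/n; out=[]
    for i in range(n):
        Ri=R0*R.from_rotvec(d*i); out.append(list(np.round(np.degrees(d),1))+list(np.round(Ri.inv().apply(st),4))+[g])
    print('deg/row',np.round(np.degrees(np.linalg.norm(d)),2),'mm/row',np.round(np.linalg.norm(st)*1000,1))
    for r in out: print(','.join(f'{v:g}' for v in r)+',')
def stat():
    T=tool(); o=ctrl.get_obs(); print('t',round(o['time_s'],2),'pos',np.round(T[:3,3],4),'x',np.round(T[:3,0],3),'yaw y',np.round(np.degrees(np.arctan2(T[1,1],T[0,1])),2),'q',np.round(o['q'],2),'F',np.round(o['wrist_force'],1),'op',round(o['opening'],3))
def px(n,p,T=None):
    T=cam(n) if T is None else T; c=np.linalg.inv(T)@np.r_[p,1]; u=np.array(ctrl.camera_params(n)['mtx'])@c[:3]; return u[:2]/u[2]
def ray(n,u,T=None):
    T=cam(n) if T is None else T; d=np.linalg.inv(np.array(ctrl.camera_params(n)['mtx']))@[u[0],u[1],1]; return T[:3,3],T[:3,:3]@d
def atz(n,u,z,T=None):
    o,d=ray(n,u,T); return o+d*(z-o[2])/d[2]
def tri(*nu):
    A=np.zeros((3,3));b=np.zeros(3)
    for n,u in nu:
        o,d=ray(n,u); d=d/np.linalg.norm(d); M=np.eye(3)-np.outer(d,d); A+=M;b+=M@o
    return np.linalg.solve(A,b)
E
python3 - <<'E'
from h import *
stat()
print('green end',tri(('top',(398,207)),('scene',(371.6,235))),'lens',tri(('top',(456,239)),('scene',(393,255))))
print('pot top',tri(('top',(277.5,239)),('scene',(282,229))))
print('post base',atz('scene',(380,308),0))
c=lambda x,y:(185+x/3.47,225+y/3.47)
d=lambda x,y:(365+(x-399)/3.47,225+y/3.47)
print('red line',atz('top',c(122,93),.092),atz('top',c(95,157),.092))
print('basket grip ends',atz('top',d(473,137),.112),atz('top',d(530,108),.112))
plan((.415,-.094,.26),27,14,-1)
print(np.array(ctrl.camera_params('wrist')['hand_eye']))
E
```

```text
t 1.7 pos [0.2333 0.5256 0.2313] x [-0. -0. -1.] yaw y 66.07 q [ 0.95  0.18  1.61  0.    1.35 -0.21] F [ 0.6 -0.2 -0.2] op 0.999
green end [ 0.54978976 -0.09688383  0.1979246 ] lens [ 0.46101075 -0.23357583  0.24028165]
pot top [0.48227205 0.21823795 0.11050916]
post base [ 0.50325654 -0.17900198  0.        ]
red line [0.44798075 0.37774034 0.092     ] [0.39743458 0.39730982 0.092     ]
basket grip ends [ 0.4106581  -0.07396164  0.112     ] [ 0.43322624 -0.11869454  0.112     ]
deg/row 2.79 mm/row 46.2
2.8,-0,0,-0.0021,-0.0352,0.0298,-1,
2.8,-0,0,-0.0021,-0.0337,0.0315,-1,
2.8,-0,0,-0.0021,-0.0321,0.0331,-1,
2.8,-0,0,-0.0021,-0.0305,0.0346,-1,
2.8,-0,0,-0.0021,-0.0287,0.0361,-1,
2.8,-0,0,-0.0021,-0.027,0.0374,-1,
2.8,-0,0,-0.0021,-0.0251,0.0387,-1,
2.8,-0,0,-0.0021,-0.0232,0.0399,-1,
2.8,-0,0,-0.0021,-0.0212,0.0409,-1,
2.8,-0,0,-0.0021,-0.0192,0.0419,-1,
2.8,-0,0,-0.0021,-0.0171,0.0428,-1,
2.8,-0,0,-0.0021,-0.015,0.0436,-1,
2.8,-0,0,-0.0021,-0.0129,0.0443,-1,
2.8,-0,0,-0.0021,-0.0107,0.0449,-1,
[[-4.85203092e-04 -3.18523262e-01  9.47914920e-01 -1.43111580e-01]
 [ 9.99998429e-01  1.46172517e-03  1.00303918e-03 -4.02469480e-06]
 [-1.70508241e-03  9.47913918e-01  3.18522052e-01 -8.15230114e-02]
 [ 0.00000000e+00  0.00000000e+00  0.00000000e+00  1.00000000e+00]]
```

```bash
python3 - <<'E'
from h import *
plan((.355,.34,.27),67,5,-1)
E
```

```text
deg/row 0.19 mm/row 45.1
-0.2,-0,0,-0.0077,-0.024,0.0373,-1,
-0.2,-0,0,-0.0077,-0.0242,0.0372,-1,
-0.2,-0,0,-0.0077,-0.0243,0.0372,-1,
-0.2,-0,0,-0.0077,-0.0244,0.0371,-1,
-0.2,-0,0,-0.0077,-0.0245,0.037,-1,
```

>>> carry_out(motion=[0, 0, 0, -0.008, -0.024, 0.037, -1, 0, 0, 0, -0.008, -0.024, 0.037, -1, 0, 0, 0, -0.008, -0.024, 0.037, -1, 0, 0, 0, -0.008, -0.024, 0.037, -1, 0, 0, 0, -0.008, -0.024, 0.037, -1, 0, 0, 0, 0, 0, 0, -1, 0, 0, 0, 0, 0, 0, -1])

```text
time_s: 2.4
eef_pos: [0.3576, 0.335, 0.2725]
eef_rot: [0.693, 0.146, 0.691, -0.146]
wrist_force: [-1.2, 0.3, 0.5]
opening: 0.997
```

```bash
python3 - <<'E'
from h import *
stat(); T=cam('wrist'); im=ctrl.camera('wrist'); cv2.imwrite('pics/w1.png',im); np.save('w1.npy',T)
for t in('board_grip','board_mark','board_hook','stand_edge','dish','board','stand'): print(t,lm('wrist',t,T))
E
```

```text
t 2.4 pos [0.3576 0.335  0.2725] x [ 0.002  0.    -1.   ] yaw y 66.21 q [ 0.51 -0.05  1.77 -0.    1.42 -0.64] F [-1.2  0.3  0.5] op 0.997
board_grip [(0.93, array([0.4469, 0.4315, 0.1194]))]
board_mark [(0.79, array([0.4276, 0.3877, 0.0839])), (0.27, array([0.3832, 0.2849, 0.0886]))]
board_hook [(0.64, array([0.3831, 0.2876, 0.0876]))]
stand_edge [(0.27, array([ 0.3616,  0.2268, -0.0017]))]
dish [(0.95, array([0.3632, 0.2293, 0.0005]))]
board [(0.88, array([0.4213, 0.3737, 0.0781]))]
stand [(0.61, array([0.4046, 0.326 , 0.0037]))]
```

View pics/w1.png

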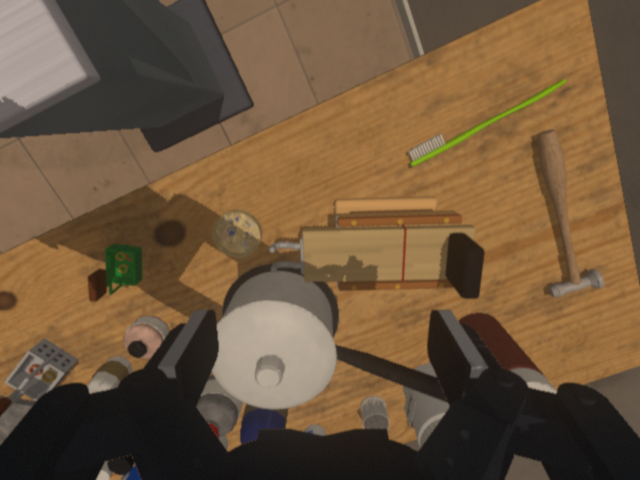

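The board is seen clearly: red line (405,228)–(405,281), nose at x≈302, guide front ends at x≈337 and hook at (285,246). Its axis lies almost along the image rows. The pot's rim comes close to the hook.

```bash
python3 - <<'E'
from h import *
T=np.load('w1.npy')
im=cv2.imread('pics/w1.png')
# subpixel-ish: red line pixels, board edges
b,g,r=[im[...,i].astype(int) for i in range(3)]
m=np.zeros(im.shape[:2],bool); m[215:295,395:415]=((r-g>50))[215:295,395:415]
ys,xs=np.nonzero(m); print('red',ys.min(),ys.max(),xs.mean(), len(ys))
f=np.polyfit(ys,xs,1); 
A=atz('wrist',(np.polyval(f,ys.min()),ys.min()),.092,T);B=atz('wrist',(np.polyval(f,ys.max()),ys.max()),.092,T)
print(A,B,(A+B)/2,np.linalg.norm(A-B)); v=A-B; print('perp yaw',np.degrees(np.arctan2(v[1],v[0])))
for z,us in((.092,[(302,228),(470,227),(303,281),(445,280)]),(.08,[(337,217),(340,287)])):
    for u in us: print(u,atz('wrist',u,z,T))
# predicted hook/grip from line mid, yaw options
c=(A+B)/2
for yaw in(66,67,68):
    d=-np.array([np.cos(np.radians(yaw)),np.sin(np.radians(yaw))]); print(yaw,'hook',c[:2]+d*.1135,'grip',c[:2]-d*.047,'edge~',c[:2]+d*.055)
crop=cv2.resize(im[200:305,260:500],None,fx=3.3,fy=3.3,interpolation=3); cv2.imwrite('pics/w1c.png',crop)
plan((.41,-.094,.26),27,10,-1)
E
```

```text
red 218 287 405.27799227799227 259
[0.39505067 0.4018804  0.092     ] [0.46021414 0.37769409 0.092     ] [0.42763241 0.38978724 0.092     ] 0.0695072312950021
perp yaw 159.6369029341414
(302, 228) [0.36568139 0.31138448 0.092     ]
(470, 227) [0.42687032 0.45302427 0.092     ]
(303, 281) [0.41463072 0.28991287 0.092     ]
(445, 280) [0.46880125 0.41574863 0.092     ]
(337, 217) [0.3721878  0.34404954 0.08      ]
(340, 287) [0.44054363 0.31834981 0.08      ]
66 hook [0.3814678  0.28609983] grip [0.44674903 0.43272388] edge~ [0.40526189 0.33954224]
67 hook [0.38328442 0.28530994] grip [0.44599677 0.43305097] edge~ [0.40614219 0.33915948]
68 hook [0.38511456 0.28455188] grip [0.44523892 0.43336488] edge~ [0.40702904 0.33879213]
deg/row 3.95 mm/row 43.4
3.9,0,-0,0.0012,-0.0373,0.0221,-1,
3.9,0,-0,0.0012,-0.0357,0.0246,-1,
3.9,0,-0,0.0012,-0.0339,0.027,-1,
3.9,0,-0,0.0012,-0.032,0.0293,-1,
3.9,0,-0,0.0012,-0.0299,0.0314,-1,
3.9,0,-0,0.0012,-0.0277,0.0334,-1,
3.9,0,-0,0.0012,-0.0253,0.0352,-1,
3.9,0,-0,0.0012,-0.0228,0.0369,-1,
3.9,0,-0,0.0012,-0.0202,0.0384,-1,
3.9,0,-0,0.0012,-0.0175,0.0397,-1,
```

View pics/w1c.png

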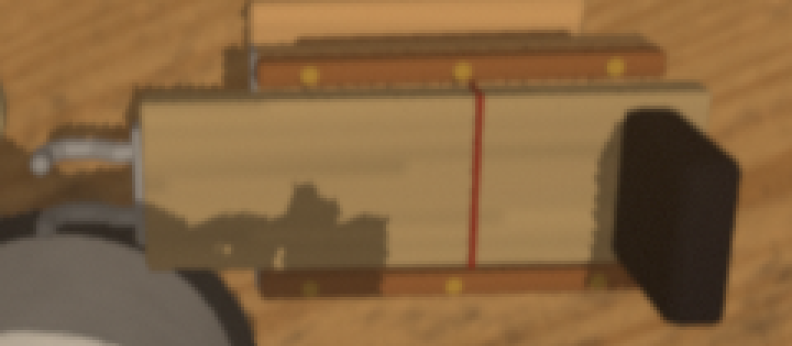

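```bash
python3 - <<'E'
from h import *
T=np.load('w1.npy'); c=lambda x,y:(260+(x+.5)/3.3-.5,200+(y+.5)/3.3-.5)
P=lambda u,z: atz('wrist',c(*u),z,T)
A=P((479,90),.092);B=P((472,268),.092);v=A-B;L=(A+B)/2
print('line',L,np.linalg.norm(v),np.degrees(np.arctan2(v[1],v[0]))-90)
e1=P((140,94),.092);e2=P((706,88),.092);f1=P((150,269),.092);f2=P((620,267),.092)
for a,b in((e1,e2),(f1,f2)): d=b-a; print('yaw',np.degrees(np.arctan2(d[1],d[0])))
d=-np.array([np.cos(np.radians(66.8)),np.sin(np.radians(66.8))])
print('nose',(e1+f1)/2,'line->nose',((e1+f1)/2-L)[:2]@d)
print('hook',L[:2]+d*.1135,'grip',L[:2]-d*.047)
for u,z in(((256,90),.08),((258,60),.089),((262,293),.089)): q=P(u,z); print('edge',q,'dist from line',(q-L)[:2]@d)
D=np.array([.364,.229]); print('edge from dish',(D-L[:2])@d-.1135)
E
```

```text
line [0.42796741 0.38813473 0.092     ] 0.054393353249274065 68.24512894263583
yaw 66.91375445627615
yaw 66.53351371058488
nose [0.39071885 0.30154667 0.092     ] line->nose 0.09425991253048059
hook [0.383255   0.28381286] grip [0.44648268 0.43133409]
edge [0.38127435 0.34043216 0.08      ] dist from line 0.06223946940687862
edge [0.37082533 0.34508071 0.089     ] dist from line 0.062083127189034415
edge [0.43737047 0.31821627 0.089     ] dist from line 0.06056026538897458
edge from dish 0.05796579402800263
```

>>> carry_out(motion=[4, 0, 0, 0.001, -0.037, 0.022, -1, 4, 0, 0, 0.001, -0.036, 0.025, -1, 4, 0, 0, 0.001, -0.034, 0.027, -1, 4, 0, 0, 0.001, -0.032, 0.029, -1, 4, 0, 0, 0.001, -0.03, 0.031, -1, 4, 0, 0, 0.001, -0.028, 0.033, -1, 4, 0, 0, 0.001, -0.025, 0.035, -1, 4, 0, 0, 0.001, -0.023, 0.037, -1, 4, 0, 0, 0.001, -0.02, 0.038, -1, 3, 0, 0, 0.001, -0.018, 0.04, -1])

```text
time_s: 3.8
eef_pos: [0.4054, -0.1, 0.262]
eef_rot: [0.605, 0.369, 0.602, -0.367]
wrist_force: [-0.1, -0.2, 0.3]
opening: 1.0
```

```bash
python3 - <<'E'
from h import *
stat(); T=cam('wrist'); im=ctrl.camera('wrist'); cv2.imwrite('pics/w2.png',im); np.save('w2.npy',T)
for t in('basket_grip','basket_bar','basket'): print(t,lm('wrist',t,T))
E
```

```text
t 3.8 pos [ 0.4054 -0.1     0.262 ] x [ 0.005  0.    -1.   ] yaw y 27.19 q [-0.53 -0.22  1.94  0.    1.42 -1.  ] F [-0.1 -0.2  0.3] op 1.0
basket_grip [(0.89, array([ 0.4221, -0.0954,  0.0924])), (0.65, array([ 0.3485, -0.182 ,  0.0741]))]
basket_bar [(0.75, array([ 0.3446, -0.1808,  0.0456])), (0.59, array([ 0.4212, -0.0934,  0.0582]))]
basket [(0.9, array([ 0.3469, -0.1876, -0.0022])), (0.89, array([ 0.4247, -0.1002,  0.0022]))]
```

View pics/w2.png

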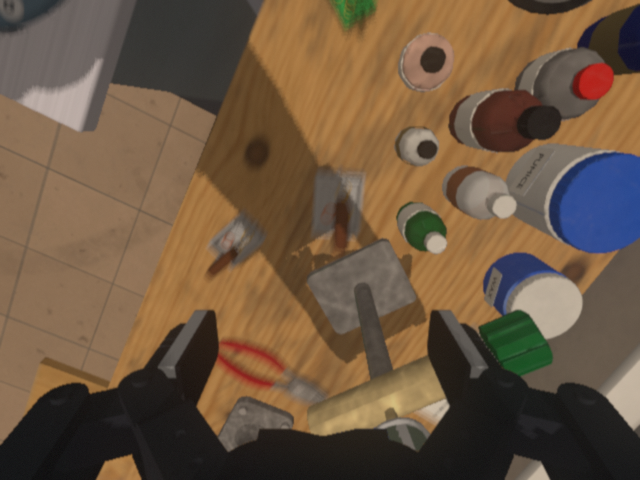

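```bash
python3 - <<'E'
from h import *
im=cv2.imread('pics/w2.png'); cv2.imwrite('pics/w2c.png',cv2.resize(im[160:260,295:390],None,fx=6,fy=6,interpolation=3))
E
```

```text
(no output)
```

View pics/w2c.png

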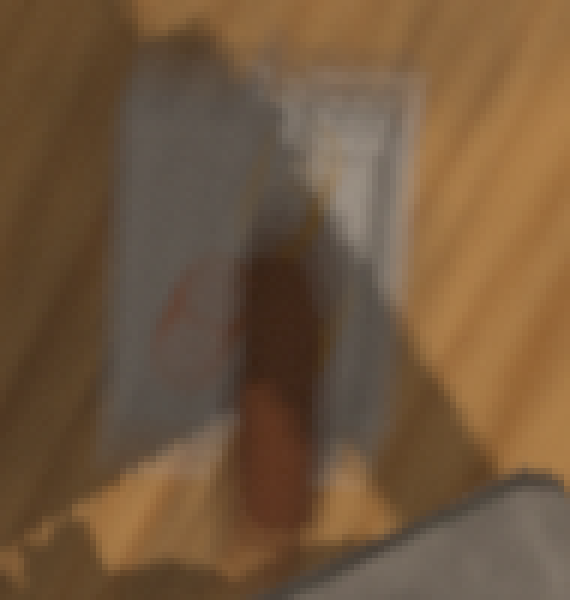

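The crop shows the dark grip from (282,262) to (275,525) and the tray's side edges (125,65)–(100,450) and (425,75)–(378,470).

```bash
python3 - <<'E'
from h import *
T=np.load('w2.npy'); c=lambda x,y:(295+(x+.5)/6-.5,160+(y+.5)/6-.5)
def yaw(u,v,z):
    a=atz('wrist',c(*u),z,T);b=atz('wrist',c(*v),z,T);d=b-a; print(a,b,'len',np.linalg.norm(d),'perp yaw',np.degrees(np.arctan2(d[1],d[0]))+90)
    return (a+b)/2
yaw((125,65),(100,450),.028);yaw((425,75),(378,470),.028);print(yaw((283,262),(275,525),.112))
print(yaw((125,65),(425,75),.028))
plan((.4205,-.0945,.13),25,4,-1)
E
```

```text
[ 0.38762534 -0.07763565  0.028     ] [ 0.41472085 -0.14087159  0.028     ] len 0.06879644268062823 perp yaw 23.194303922548244
[ 0.43369705 -0.05580798  0.028     ] [ 0.46096327 -0.12137088  0.028     ] len 0.07100661746262714 perp yaw 22.581387967945957
[ 0.41424468 -0.08025425  0.112     ] [ 0.43120241 -0.11420334  0.112     ] len 0.03794872321826401 perp yaw 26.542335002796584
[ 0.42272354 -0.0972288   0.112     ]
[ 0.38762534 -0.07763565  0.028     ] [ 0.43369705 -0.05580798  0.028     ] len 0.05098087914765612 perp yaw 115.35046758003298
[ 0.41066119 -0.06672182  0.028     ]
deg/row 0.55 mm/row 33.1
0.6,0,-0.1,0.0329,0.0038,0.0007,-1,
0.6,0,-0.1,0.0329,0.0038,0.0007,-1,
0.6,0,-0.1,0.0329,0.0038,0.0007,-1,
0.6,0,-0.1,0.0329,0.0039,0.0006,-1,
```

```bash
python3 - <<'E'
from h import *
plan((.4225,-.0955,.079),24.3,6,-1)
E
```

```text
deg/row 0.49 mm/row 30.6
0.5,0,-0,0.0304,0.0027,0.0008,-1,
0.5,0,-0,0.0304,0.0027,0.0008,-1,
0.5,0,-0,0.0304,0.0028,0.0007,-1,
0.5,0,-0,0.0304,0.0028,0.0007,-1,
0.5,0,-0,0.0304,0.0028,0.0007,-1,
0.5,0,-0,0.0304,0.0028,0.0007,-1,
```

>>> carry_out(motion=[1, 0, 0, 0.02, 0.006, 0.002, -1, 1, 0, 0, 0.03, 0.006, 0.002, -1, 1, 0, 0, 0.03, 0.005, 0.001, -1, 0, 0, 0, 0.03, 0, 0, -1, 0, 0, 0, 0.03, 0, 0, -1, 0, 0, 0, 0.015, 0, 0, -1, 0, 0, 0, 0.01, 0, 0, -1, 0, 0, 0, 0, 0, 0, -1])

```text
time_s: 4.8
eef_pos: [0.4259, -0.0818, 0.0928]
eef_rot: [0.6, 0.38, 0.596, -0.376]
wrist_force: [0.5, 0.0, -0.1]
opening: 1.003
```

```bash
python3 - <<'E'
from h import *
stat(); plan((.4225,-.0955,.079),24.3,1,-1)
E
```

```text
t 4.8 pos [ 0.4259 -0.0818  0.0928] x [ 0.008  0.002 -1.   ] yaw y 25.44 q [-0.47  0.04  2.07  0.01  1.02 -0.92] F [ 0.5  0.  -0.1] op 1.003
deg/row 1.23 mm/row 19.7
1.1,0.1,-0.5,0.0138,-0.0091,0.0108,-1,
```

>>> carry_out(motion=[1, 0, 0, 0.006, -0.008, 0.009, -1, 0, 0, 0, 0.006, 0, 0, -1, 0, 0, 0, 0, 0, 0, -1, 0, 0, 0, 0, 0, 0, -1])

```text
time_s: 5.2
eef_pos: [0.4245, -0.0943, 0.0825]
eef_rot: [0.598, 0.385, 0.591, -0.38]
wrist_force: [0.3, 0.0, -0.0]
opening: 1.001
```

```bash
python3 - <<'E'
from h import *
stat(); print(ctrl.get_obs()['dq'].round(3)); plan((.422,-.0945,.079),24.3,1,-1)
T=cam('wrist'); im=ctrl.camera('wrist')
for t in('basket_grip','basket_bar','basket'): print(t,lm('wrist',t,T))
E
```

```text
t 5.2 pos [ 0.4245 -0.0943  0.0825] x [ 0.012 -0.    -1.   ] yaw y 24.5 q [-0.5   0.06  2.08  0.01  0.99 -0.93] F [ 0.3  0.  -0. ] op 1.001
[-0.005 -0.002 -0.     0.002 -0.001  0.002]
deg/row 0.72 mm/row 4.3
0.2,0.3,-0.6,0.0035,-0.0024,-0.0008,-1,
basket_grip [(0.76, array([ 0.4247, -0.0902,  0.0943])), (0.64, array([ 0.3489, -0.1874,  0.0723]))]
basket_bar [(0.97, array([ 0.424 , -0.0931,  0.0575])), (0.97, array([ 0.3462, -0.1832,  0.0462]))]
basket [(0.81, array([ 0.3442, -0.1833,  0.0016])), (0.72, array([ 0.4233, -0.1013,  0.0032]))]
```

>>> carry_out(motion=[0, 0.3, -0.6, 0.004, -0.001, 0, -1, 0, 0, 0, 0, 0, 0, 1, 0, 0, 0, 0, 0, 0, 1, 0, 0, 0, 0, 0, 0, 1, 0, 0, 0, 0, 0, 0, 1, 0, 0, 0, 0, 0, 0, 1, 0, 0, 0, 0, 0, 0, 1, 0, 0, 0, 0, 0, 0, 1])

```text
time_s: 6.2
eef_pos: [0.4238, -0.0945, 0.0784]
eef_rot: [0.595, 0.382, 0.595, -0.382]
wrist_force: [0.4, 0.3, -1.8]
opening: 0.131
```

```bash
python3 - <<'E'
from h import *
stat()
E
```

```text
t 6.2 pos [ 0.4238 -0.0945  0.0784] x [-0. -0. -1.] yaw y 24.53 q [-0.49  0.08  2.07 -0.    0.99 -0.92] F [ 0.4  0.3 -1.8] op 0.131
```

>>> carry_out(motion=[0, 0, 0, -0.015, 0, 0, 1, 0, 0, 0, -0.03, 0, 0, 1, 0, 0, 0, -0.035, 0, 0, 1, 0, 0, 0, -0.035, 0, 0, 1, 0, 0, 0, -0.035, 0, 0, 1, 0, 0, 0, -0.02, 0, 0, 1, 0, 0, 0, 0, 0, 0, 1])

```text
time_s: 6.9
eef_pos: [0.4212, -0.0932, 0.2521]
eef_rot: [0.592, 0.382, 0.598, -0.383]
wrist_force: [1.2, -0.7, -2.0]
opening: 0.129
```

```bash
python3 - <<'E'
from h import *
stat(); plan((.362,.235,.25),66.8,10,1)
E
```

```text
t 6.9 pos [ 0.4212 -0.0932  0.2521] x [-0.007  0.004 -1.   ] yaw y 24.52 q [-0.49 -0.17  1.92 -0.    1.4  -0.92] F [ 1.2 -0.7 -2. ] op 0.129
deg/row 4.23 mm/row 33.3
-4.2,-0,0,0.0004,0.0082,-0.0323,1,
-4.2,-0,0,0.0003,0.0106,-0.0316,1,
-4.2,-0,0,0.0003,0.0129,-0.0307,1,
-4.2,-0,0,0.0003,0.0151,-0.0297,1,
-4.2,-0,0,0.0003,0.0173,-0.0285,1,
-4.2,-0,0,0.0003,0.0193,-0.0272,1,
-4.2,-0,0,0.0003,0.0213,-0.0257,1,
-4.2,-0,0,0.0002,0.0231,-0.024,1,
-4.2,-0,0,0.0002,0.0248,-0.0223,1,
-4.2,-0,0,0.0002,0.0264,-0.0204,1,
```

>>> carry_out(motion=[-4, 0, 0, 0, 0.008, -0.032, 1, -4.2, 0, 0, 0, 0.011, -0.032, 1, -4.2, 0, 0, 0, 0.013, -0.031, 1, -4.2, 0, 0, 0, 0.015, -0.03, 1, -4.2, 0, 0, 0, 0.017, -0.028, 1, -4.2, 0, 0, 0, 0.019, -0.027, 1, -4.2, 0, 0, 0, 0.021, -0.026, 1, -4.2, 0, 0, 0, 0.023, -0.024, 1, -4.2, 0, 0, 0, 0.02, -0.018, 1, -2, 0, 0, 0, 0.01, -0.008, 1])

```text
time_s: 7.9
eef_pos: [0.3556, 0.2166, 0.2381]
eef_rot: [0.682, 0.15, 0.7, -0.152]
wrist_force: [0.2, 0.3, -0.9]
opening: 0.13
```

>>> carry_out(motion=[0, 0, 0, 0, 0, 0, 1, 0, 0, 0, 0, 0, 0, 1])

```text
time_s: 8.1
eef_pos: [0.3533, 0.2175, 0.2349]
eef_rot: [0.68, 0.148, 0.702, -0.151]
wrist_force: [-0.1, 0.0, -1.1]
opening: 0.131
```

```bash
python3 - <<'E'
from h import *
stat(); plan((.362,.235,.25),66.8,2,1)
for n in ('wrist','top','scene'):
    T=cam(n); ctrl.camera(n)
    for t in('board_hook','basket_bar','basket_grip','board_mark','stand_edge'): print(n,t,lm(n,t,T))
E
```

```text
t 8.1 pos [0.3533 0.2175 0.2349] x [-0.03   0.002 -1.   ] yaw y 65.56 q [ 0.26 -0.18  1.96  0.01  1.39 -0.89] F [-0.1  0.  -1.1] op 0.131
deg/row 1.07 mm/row 12.3
-0.6,-0.8,0.3,-0.0077,0.0097,0.0001,1,
-0.6,-0.8,0.3,-0.0076,0.0097,0.0003,1,
wrist board_hook [(0.68, array([0.3836, 0.288 , 0.0844]))]
wrist basket_bar [(0.81, array([0.3385, 0.0876, 0.0413]))]
wrist basket_grip [(0.8, array([0.3526, 0.2197, 0.2499])), (0.79, array([0.3447, 0.0823, 0.0627]))]
wrist board_mark [(0.55, array([0.4301, 0.3883, 0.0818]))]
wrist stand_edge []
top board_hook []
top basket_bar [(0.84, array([ 0.346 , -0.184 ,  0.0414])), (0.52, array([0.3406, 0.0861, 0.0367])), (0.41, array([0.3483, 0.2212, 0.2161]))]
top basket_grip [(0.5, array([0.3382, 0.0838, 0.0645])), (0.49, array([ 0.3445, -0.1823,  0.0729])), (0.39, array([0.3492, 0.2178, 0.2587]))]
top board_mark [(0.73, array([0.4297, 0.3886, 0.0815])), (0.2, array([ 4.523e-01, -3.343e-01,  4.000e-04]))]
top stand_edge []
scene board_hook [(0.76, array([0.3812, 0.2837, 0.0863]))]
scene basket_bar [(0.62, array([0.3406, 0.0819, 0.0396])), (0.61, array([0.3517, 0.2176, 0.2157])), (0.6, array([ 0.3432, -0.1834,  0.0419]))]
scene basket_grip [(0.94, array([ 0.3449, -0.183 ,  0.0744])), (0.8, array([0.3419, 0.0844, 0.071 ])), (0.57, array([0.3515, 0.2196, 0.2552]))]
scene board_mark [(0.78, array([0.4299, 0.3888, 0.0815]))]
scene stand_edge [(0.77, array([0.4042, 0.3338, 0.0854])), (0.67, array([ 0.6114, -0.375 , -0.0024])), (0.39, array([0.3541, 0.216 , 0.2122]))]
```

>>> carry_out(motion=[-0.6, -0.9, 0.3, 0, 0.01, 0, 1, -0.6, -0.8, 0.3, 0, 0.01, 0, 1, 0, 0, 0, 0.02, 0, 0, 1, 0, 0, 0, 0.025, 0, 0, 1, 0, 0, 0, 0.025, 0, 0, 1, 0, 0, 0, 0.01, 0, 0, 1, 0, 0, 0, 0, 0, 0, 1])

```text
time_s: 9.7
eef_pos: [0.3658, 0.2418, 0.1554]
eef_rot: [0.698, 0.142, 0.688, -0.138]
wrist_force: [0.4, -0.3, -0.1]
opening: 0.132
```

```bash
python3 - <<'E'
from h import *
stat(); plan((.3633,.2395,.1234),66.8,2,1)
E
```

```text
t 9.7 pos [0.3658 0.2418 0.1554] x [ 0.014  0.003 -1.   ] yaw y 67.11 q [ 0.31 -0.05  2.02 -0.    1.16 -0.86] F [ 0.4 -0.3 -0.1] op 0.132
deg/row 0.43 mm/row 16.1
0.2,0.3,-0.2,0.016,-0.0017,-0.0009,1,
0.2,0.3,-0.2,0.016,-0.0016,-0.0008,1,
```

>>> carry_out(motion=[0.2, 0.4, -0.2, 0.006, -0.005, -0.002, 1, 0, 0.3, 0, 0.012, 0, 0, 1, 0, 0, 0, 0.012, 0, 0, 1, 0, 0, 0, 0, 0, 0, 1, 0, 0, 0, 0, 0, 0, 1])

```text
time_s: 10.2
eef_pos: [0.364, 0.2389, 0.1255]
eef_rot: [0.694, 0.144, 0.692, -0.139]
wrist_force: [0.8, 0.1, -0.7]
opening: 0.128
```

```bash
python3 - <<'E'
from h import *
stat(); plan((.3633,.2395,.1234),66.8,1,1); 
for n in ('wrist','top','scene'):
    T=cam(n); im=ctrl.camera(n); cv2.imwrite(f'pics/{n}3.png',im)
    for t in('board_hook','basket_bar','basket_grip'): print(n,t,lm(n,t,T))
    print(n,'hook px',px(n,(.383,.2855,.086),T))
E
```

```text
t 10.2 pos [0.364  0.2389 0.1255] x [ 0.005  0.006 -1.   ] yaw y 66.93 q [ 0.3  -0.01  2.05  0.    1.1  -0.87] F [ 0.8  0.1 -0.7] op 0.128
deg/row 0.46 mm/row 2.3
0.1,0.1,-0.4,0.0021,0.0003,-0.0009,1,
wrist board_hook [(0.61, array([0.3827, 0.2877, 0.0866]))]
wrist basket_bar [(0.63, array([0.3402, 0.0838, 0.042 ]))]
wrist basket_grip [(0.83, array([0.3421, 0.0837, 0.0648]))]
wrist hook px [414.59610812 272.56212138]
top board_hook []
top basket_bar [(0.53, array([0.3619, 0.2421, 0.106 ])), (0.52, array([ 0.3469, -0.1854,  0.0427])), (0.44, array([0.3429, 0.0873, 0.0415]))]
top basket_grip [(0.71, array([ 0.3448, -0.1828,  0.0746])), (0.64, array([0.3371, 0.0843, 0.0654])), (0.4, array([0.3582, 0.2399, 0.1489]))]
top hook px [253.63569282 275.70643836]
scene board_hook [(0.97, array([0.3841, 0.2835, 0.0878]))]
scene basket_bar [(0.85, array([0.3611, 0.2383, 0.1039])), (0.8, array([ 0.3435, -0.1842,  0.045 ])), (0.6, array([0.3394, 0.0816, 0.042 ])), (0.35, array([0.4193, 0.3747, 0.0827])), (0.34, array([ 0.618 , -0.3747, -0.0008]))]
scene basket_grip [(0.76, array([0.3646, 0.2411, 0.1439])), (0.62, array([ 0.3452, -0.1841,  0.0739])), (0.49, array([0.3433, 0.0825, 0.0687]))]
scene hook px [245.05375729 239.79288937]
```

```bash
python3 - <<'E'
from h import *
w=cv2.imread('pics/wrist3.png');s=cv2.imread('pics/scene3.png')
a=cv2.resize(w[170:350,300:480],(400,400),interpolation=3);b=cv2.resize(s[190:290,195:295],(400,400),interpolation=3)
cv2.imwrite('pics/c3.png',np.hstack([a,b]))
E
```

```text
(no output)
```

View pics/c3.png

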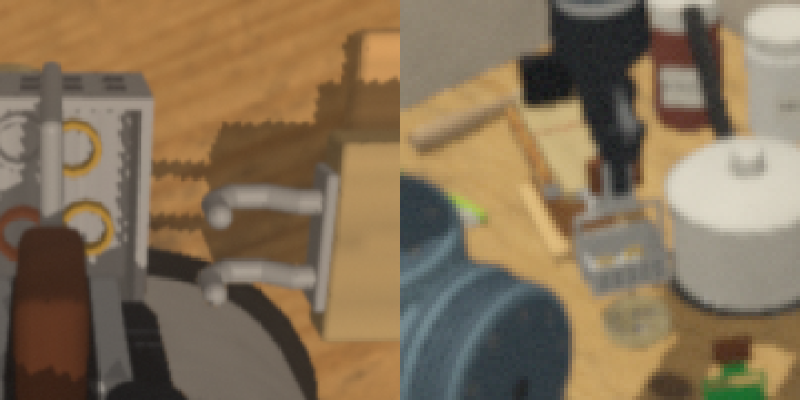

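The wrist view shows both prongs with tips at crop (215,213) and (212,290), the basket squarely in front and clear of them, and the nose plate at x≈320.

```bash
python3 - <<'E'
from h import *
k=180/400; c=lambda x,y:(300+x*k,170+y*k)
T=cam('wrist'); p=tool()[:3,3]; d=-np.array([np.cos(np.radians(66.8)),np.sin(np.radians(66.8))]); n=np.array([-d[1],d[0]])
for nm,u,z in(('tipA',(215,213),.098),('tipB',(212,290),.098),('noseA',(318,200),.086),('noseB',(312,285),.086),('boardcornerTop',(342,140),.092),('boardcornerLow',(326,340),.092)):
    q=atz('wrist',c(*u),z,T); e=(q-p)[:2]; print(nm,q,'inward from basket',-e@d,'lateral',e@n)
# bar end near: 
q=atz('wrist',c(50,68),.1255-.0204+.0025,T); e=(q-p)[:2]; print('bar end',-e@d,e@n)
E
```

```text
tipA [0.36969108 0.27746534 0.098     ] inward from basket 0.037711205633199234 lateral -0.009846508737597133
tipB [0.38786606 0.27037307 0.098     ] inward from basket 0.038352341442833726 lateral 0.00965270768511027
noseA [0.38199918 0.30199017 0.086     ] inward from basket 0.06510151932849312 lateral -0.00819505383798888
noseB [0.40343017 0.29389433 0.086     ] inward from basket 0.06610291915803718 lateral 0.014692219223867417
boardcornerTop [0.36692954 0.31028227 0.092     ] inward from basket 0.06678652285615146 lateral -0.025312702555670405
boardcornerLow [0.41565282 0.29180917 0.092     ] inward from basket 0.06900138418885315 lateral 0.02674792224099829
bar end 0.00014964289522967703 -0.04539238932289917
```

>>> carry_out(motion=[0, 0, -0.4, 0.001, 0.008, 0, 1, 0, 0, 0, 0, 0.012, 0, 1, 0, 0, 0, 0, 0.012, 0, 1, 0, 0, 0, 0, 0.009, 0, 1, 0, 0, 0, 0, 0.004, 0, 1, 0, 0, 0, 0, 0, 0, 1, 0, 0, 0, 0, 0, 0, 1])

```text
time_s: 11.5
eef_pos: [0.3834, 0.2852, 0.1244]
eef_rot: [0.694, 0.141, 0.692, -0.141]
wrist_force: [-0.9, 0.9, -0.0]
opening: 0.129
```

```bash
python3 - <<'E'
from h import *
stat(); plan((.3833,.2839,.1234),66.8,1,1)
E
```

```text
t 11.5 pos [0.3834 0.2852 0.1244] x [ 0.002 -0.001 -1.   ] yaw y 67.0 q [ 0.39  0.09  1.94 -0.    1.11 -0.78] F [-0.9  0.9 -0. ] op 0.129
deg/row 0.24 mm/row 1.7
0.2,0.1,-0,0.001,-0.0013,0.0004,1,
```

>>> carry_out(motion=[0.2, 0, 0, 0.004, -0.001, 0, 1, 0, 0, 0, 0.005, 0, 0, 1, 0, 0, 0, 0.004, 0, 0, 1, 0, 0, 0, 0.001, 0, 0, 1, 0, 0, 0, 0, 0, 0, 1])

```text
time_s: 12.0
eef_pos: [0.3822, 0.2831, 0.1087]
eef_rot: [0.693, 0.142, 0.692, -0.143]
wrist_force: [-0.4, 1.1, -1.1]
opening: 0.134
```

```bash
python3 - <<'E'
from h import *
stat(); T=cam('wrist'); im=ctrl.camera('wrist'); s=ctrl.camera('scene')
p=tool()[:3,3]; print('bar px',px('wrist',p-[0,0,.018],T),'seat px',px('wrist',(.3833,.2839,.086),T))
a=cv2.resize(im[200:440,200:440],(400,400),interpolation=3);b=cv2.resize(s[190:290,195:295],(400,400),interpolation=3)
cv2.imwrite('pics/c4.png',np.hstack([a,b]))
E
```

```text
t 12.0 pos [0.3822 0.2831 0.1087] x [ 0.001 -0.001 -1.   ] yaw y 66.73 q [ 0.39  0.11  1.96 -0.    1.07 -0.78] F [-0.4  1.1 -1.1] op 0.134
bar px [322.44731217 292.74651202] seat px [324.42280007 289.23587015]
```

View pics/c4.png

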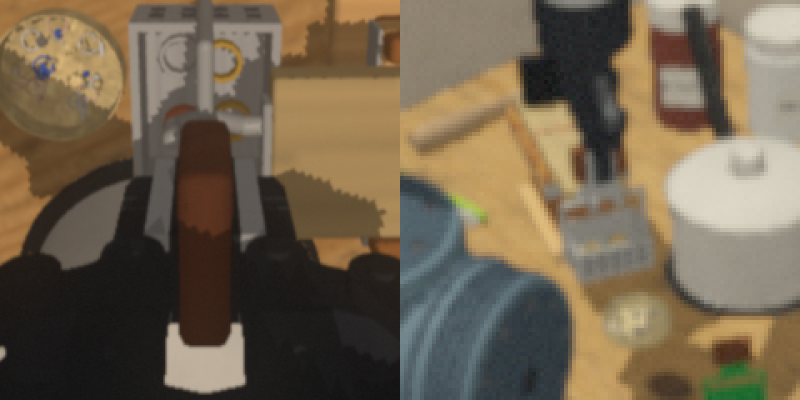

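The bar (crop x≈205) sits between the prong tip (~170) and the nose (~268), roughly over the seat. I'll nudge it about 1 mm inward and lower it gently.

>>> carry_out(motion=[0, 0, 0, 0.001, 0.0015, 0, 1, 0, 0, 0, 0.0015, 0, 0, 1, 0, 0, 0, 0, 0, 0, 1])

```text
time_s: 12.4
eef_pos: [0.3834, 0.2849, 0.1067]
eef_rot: [0.693, 0.142, 0.692, -0.143]
wrist_force: [0.6, 0.2, -1.9]
opening: 0.131
```

```bash
python3 - <<'E'
from h import *
stat()
E
```

```text
t 12.4 pos [0.3834 0.2849 0.1067] x [ 0.002 -0.001 -1.   ] yaw y 66.73 q [ 0.39  0.12  1.95 -0.    1.07 -0.77] F [ 0.6  0.2 -1.9] op 0.131
```

>>> carry_out(motion=[0, 0, 0, 0.001, 0, 0, 1, 0, 0, 0, 0, 0, 0, 1])

```text
time_s: 12.6
eef_pos: [0.3838, 0.285, 0.1061]
eef_rot: [0.694, 0.143, 0.692, -0.143]
wrist_force: [-1.1, -0.4, 0.9]
opening: 0.13
```

>>> carry_out(motion=[0, 0, 0, 0.001, 0, 0, 1, 0, 0, 0, 0, 0, 0, 1])

```text
time_s: 12.8
eef_pos: [0.3838, 0.285, 0.1055]
eef_rot: [0.694, 0.142, 0.692, -0.143]
wrist_force: [-1.6, -1.8, 3.3]
opening: 0.133
```

>>> carry_out(motion=[0, 0, 0, 0, 0, 0, 0.5, 0, 0, 0, 0, 0, 0, 0.4, 0, 0, 0, 0, 0, 0, 0.4, 0, 0, 0, 0, 0, 0, 0.4])

```text
time_s: 13.2
eef_pos: [0.3841, 0.2852, 0.1054]
eef_rot: [0.694, 0.143, 0.691, -0.142]
wrist_force: [0.5, -0.8, -0.2]
opening: 0.298
```

```bash
python3 - <<'E'
from h import *
stat(); T=cam('wrist'); im=ctrl.camera('wrist'); s=ctrl.camera('scene')
for t in('basket_grip','basket_bar','basket'): print(t,lm('wrist',t,T)[:2],lm('scene',t,cam('scene')))
a=cv2.resize(im[200:440,200:440],(400,400),interpolation=3);b=cv2.resize(s[190:290,195:295],(400,400),interpolation=3)
cv2.imwrite('pics/c5.png',np.hstack([a,b]))
E
```

```text
t 13.2 pos [0.3841 0.2852 0.1054] x [ 0.004 -0.    -1.   ] yaw y 66.74 q [ 0.39  0.12  1.95 -0.    1.06 -0.77] F [ 0.5 -0.8 -0.2] op 0.298
basket_grip [(0.91, array([0.3816, 0.2856, 0.1201]))] [(0.83, array([0.385 , 0.287 , 0.1237])), (0.61, array([ 0.3429, -0.1858,  0.0754])), (0.5, array([0.3421, 0.085 , 0.0706]))]
basket_bar [(0.73, array([0.3395, 0.0847, 0.0419]))] [(0.89, array([0.3819, 0.2843, 0.085 ])), (0.84, array([ 0.3434, -0.1814,  0.0448])), (0.79, array([0.3397, 0.08  , 0.0403]))]
basket [(0.9, array([0.3406, 0.0832, 0.0016])), (0.79, array([0.3835, 0.2798, 0.0318]))] [(0.91, array([ 0.3422, -0.1846, -0.0045])), (0.82, array([0.3814, 0.2859, 0.0266])), (0.54, array([ 0.3433,  0.0829, -0.0021]))]
```

View pics/c5.png

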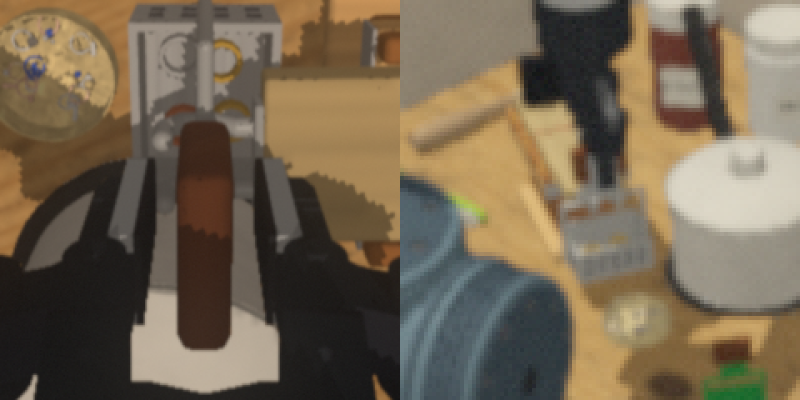

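The basket hangs upright on the hook with both pads clear of the grip. Next I'll lift off and go to the tail bar.

>>> carry_out(motion=[0, 0, 0, -0.01, 0, 0, 0.4, 0, 0, 0, -0.02, 0, 0, 0.4, 0, 0, 0, -0.03, 0, 0, 0.4, 0, 0, 0, -0.03, 0, 0, 0.4, 0, 0, 0, -0.01, 0, 0, 0, 0, 0, 0, 0, 0, 0, -0.2])

```text
time_s: 14.2
eef_pos: [0.3832, 0.285, 0.211]
eef_rot: [0.694, 0.143, 0.692, -0.143]
wrist_force: [0.0, -0.2, 0.5]
opening: 0.594
```

```bash
python3 - <<'E'
from h import *
stat(); plan((.4455,.4315,.19),66.8,6,-.2)
for n in('scene','top'):
    T=cam(n); ctrl.camera(n)
    for t in('basket_bar','basket','board_grip','board_mark'): print(n,t,lm(n,t,T))
E
```

```text
t 14.2 pos [0.3832 0.285  0.211 ] x [ 0.003 -0.001 -1.   ] yaw y 66.74 q [ 0.39 -0.02  1.87 -0.    1.29 -0.77] F [ 0.  -0.2  0.5] op 0.594
deg/row 0.03 mm/row 26.8
-0,0,-0,0.0035,0.0265,-0.0001,-0.2,
-0,0,-0,0.0035,0.0265,-0.0001,-0.2,
-0,0,-0,0.0035,0.0265,-0.0001,-0.2,
-0,0,-0,0.0035,0.0265,-0.0001,-0.2,
-0,0,-0,0.0035,0.0265,-0.0001,-0.2,
-0,0,-0,0.0035,0.0265,-0.0001,-0.2,
scene basket_bar [(0.71, array([0.3844, 0.2869, 0.122 ])), (0.7, array([0.338 , 0.0805, 0.0404])), (0.62, array([0.3813, 0.2845, 0.0848]))]
scene basket [(0.8, array([ 0.345 , -0.1827, -0.0038])), (0.73, array([0.3827, 0.2853, 0.0268])), (0.69, array([ 0.341 ,  0.0858, -0.0052])), (0.25, array([0.3819, 0.2838, 0.0831]))]
scene board_grip [(0.67, array([0.4387, 0.431 , 0.1215])), (0.6, array([ 0.6748,  0.1828, -0.0014]))]
scene board_mark [(0.67, array([0.432 , 0.3862, 0.082 ]))]
top basket_bar [(0.86, array([ 0.3446, -0.1816,  0.0413])), (0.61, array([0.3433, 0.0853, 0.0395])), (0.59, array([0.3802, 0.2872, 0.0869]))]
top basket [(0.62, array([0.3375, 0.0874, 0.0008])), (0.52, array([ 0.3408, -0.1868,  0.0037])), (0.4, array([0.3804, 0.2897, 0.0297]))]
top board_grip []
top board_mark []
```

Hung and stable. Moving over the tail bar.

>>> carry_out(motion=[0, 0, 0, 0.003, 0.025, 0, -0.2, 0, 0, 0, 0.003, 0.03, 0, -0.2, 0, 0, 0, 0.003, 0.03, 0, -0.2, 0, 0, 0, 0.003, 0.03, 0, -0.2, 0, 0, 0, 0.003, 0.025, 0, -0.2, 0, 0, 0, 0.003, 0.01, 0, -0.2, 0, 0, 0, 0, 0, 0, -0.2, 0, 0, 0, 0, 0, 0, -0.2])

```text
time_s: 15.5
eef_pos: [0.4425, 0.4257, 0.1862]
eef_rot: [0.691, 0.141, 0.694, -0.145]
wrist_force: [-0.7, 0.1, 1.0]
opening: 0.597
```

```bash
python3 - <<'E'
from h import *
stat(); T=cam('wrist'); ctrl.camera('wrist')
for t in('board_grip','board_mark','board','stand_edge','board_hook'): print(t,lm('wrist',t,T))
plan((.4455,.4315,.102),66.8,5,-.2)
E
```

```text
t 15.5 pos [0.4425 0.4257 0.1862] x [-0.005 -0.006 -1.   ] yaw y 66.65 q [ 0.57  0.31  1.54 -0.    1.3  -0.59] F [-0.7  0.1  1. ] op 0.597
board_grip [(0.65, array([0.4471, 0.4337, 0.1209])), (0.24, array([3.572e-01, 5.209e-01, 5.000e-04]))]
board_mark [(0.62, array([0.4274, 0.3874, 0.08  ]))]
board [(0.71, array([0.4211, 0.3758, 0.0833]))]
stand_edge []
board_hook [(0.59, array([0.3818, 0.2881, 0.0885]))]
deg/row 0.07 mm/row 17.1
-0,-0,0.1,0.017,0.0013,0,-0.2,
-0,-0,0.1,0.017,0.0013,0,-0.2,
-0,-0,0.1,0.017,0.0013,0,-0.2,
-0,-0,0.1,0.017,0.0013,0,-0.2,
-0,-0,0.1,0.017,0.0013,0,-0.2,
```

>>> carry_out(motion=[0, 0, 0.3, 0.01, 0.006, 0, -0.2, 0, 0, 0, 0.02, 0, 0, -0.2, 0, 0, 0, 0.025, 0, 0, -0.2, 0, 0, 0, 0.018, 0, 0, -0.2, 0, 0, 0, 0.008, 0, 0, -0.2, 0, 0, 0, 0, 0, 0, -0.2, 0, 0, 0, 0, 0, 0, -0.2])

```text
time_s: 16.5
eef_pos: [0.4467, 0.4322, 0.1032]
eef_rot: [0.693, 0.145, 0.692, -0.142]
wrist_force: [0.3, 0.2, 0.5]
opening: 0.601
```

```bash
python3 - <<'E'
from h import *
stat(); plan((.446,.432,.102),66.8,1,-.2)
E
```

```text
t 16.5 pos [0.4467 0.4322 0.1032] x [ 0.002  0.004 -1.   ] yaw y 66.52 q [ 0.58  0.42  1.59  0.    1.14 -0.58] F [0.3 0.2 0.5] op 0.601
deg/row 0.38 mm/row 1.4
-0.3,0,-0.3,0.0012,-0.0005,-0.0005,-0.2,
```

Closing gradually.

>>> carry_out(motion=[-0.3, 0, -0.3, 0, 0, 0, 0, 0, 0, 0, 0, 0, 0, 0.3, 0, 0, 0, 0, 0, 0, 0.5, 0, 0, 0, 0, 0, 0, 0.6, 0, 0, 0, 0, 0, 0, 0.7, 0, 0, 0, 0, 0, 0, 1, 0, 0, 0, 0, 0, 0, 1, 0, 0, 0, 0, 0, 0, 1])

```text
time_s: 17.3
eef_pos: [0.4482, 0.433, 0.1063]
eef_rot: [0.694, 0.142, 0.691, -0.141]
wrist_force: [-0.4, -0.3, -0.7]
opening: 0.179
```

```bash
python3 - <<'E'
from h import *
stat(); print(ctrl.get_obs()['torque'].round(2))
for n in('wrist','scene','top'):
    T=cam(n); im=ctrl.camera(n); cv2.imwrite(f'pics/{n}6.png',im)
    if n=='wrist': np.save('w6.npy',T)
    for t in('board_grip','board_mark','stand_edge','board_hook','basket','stand','dish'): print(n,t,lm(n,t,T)[:3])
E
```

```text
t 17.3 pos [0.4482 0.433  0.1063] x [ 0.004  0.001 -1.   ] yaw y 66.86 q [ 0.58  0.42  1.58 -0.    1.14 -0.59] F [-0.4 -0.3 -0.7] op 0.179
[-0.11  0.03  0.08]
wrist board_grip [(0.91, array([0.4491, 0.4352, 0.1185]))]
wrist board_mark [(0.73, array([0.4267, 0.3886, 0.0833]))]
wrist stand_edge [(0.24, array([0.3881, 0.2827, 0.0281]))]
wrist board_hook []
wrist basket [(0.64, array([0.3863, 0.282 , 0.0319]))]
wrist stand [(0.92, array([0.4027, 0.3273, 0.0005]))]
wrist dish []
scene board_grip [(0.92, array([0.4436, 0.4351, 0.1174])), (0.18, array([0.4207, 0.3802, 0.0845]))]
scene board_mark [(0.62, array([0.4308, 0.3878, 0.082 ]))]
scene stand_edge [(0.87, array([0.405 , 0.3319, 0.0854])), (0.67, array([ 0.6708, -0.2275, -0.0047])), (0.59, array([0.3535, 0.523 , 0.0017]))]
scene board_hook [(0.71, array([0.384 , 0.2888, 0.0875])), (0.46, array([ 0.6137, -0.3734, -0.0031]))]
scene basket [(0.7, array([0.3822, 0.2861, 0.0262])), (0.64, array([ 0.3424,  0.0835, -0.0015])), (0.59, array([ 0.3427, -0.1854, -0.0031]))]
scene stand [(0.56, array([0.403 , 0.3335, 0.0009]))]
scene dish [(0.75, array([0.3625, 0.2284, 0.0035]))]
top board_grip [(0.72, array([0.4454, 0.4352, 0.1185]))]
top board_mark [(0.72, array([0.431 , 0.3915, 0.0816])), (0.28, array([ 0.6763,  0.183 , -0.0008]))]
top stand_edge [(0.65, array([0.4026, 0.3303, 0.0797]))]
top board_hook [(0.93, array([0.3808, 0.289 , 0.0876])), (0.4, array([ 0.4514, -0.3323, -0.0014]))]
top basket [(0.93, array([0.3814, 0.2918, 0.0315])), (0.57, array([0.3425, 0.0856, 0.0046])), (0.56, array([ 0.3427, -0.1865,  0.0006]))]
top stand [(0.86, array([0.3976, 0.3309, 0.0024])), (0.7, array([0.3818, 0.2868, 0.0882]))]
top dish [(0.56, array([ 0.3614,  0.2283, -0.0022]))]
```

>>> carry_out(motion=[0, 0, 0, 0, -0.003, 0, 1, 0, 0, 0, 0, -0.005, 0, 1, 0, 0, 0, 0, -0.005, 0, 1, 0, 0, 0, 0, -0.004, 0, 1, 0, 0, 0, 0, 0, 0, 1])

```text
time_s: 19.0
eef_pos: [0.4413, 0.4171, 0.1067]
eef_rot: [0.694, 0.144, 0.691, -0.14]
wrist_force: [0.1, 1.2, -2.4]
opening: 0.174
```

```bash
python3 - <<'E'
from h import *
stat(); print(ctrl.get_obs()['torque'].round(2)); plan((.4482-.0197,.433-.04595,.1063),66.86,6,1)
E
```

```text
t 19.0 pos [0.4413 0.4171 0.1067] x [ 0.006  0.004 -1.   ] yaw y 66.84 q [ 0.56  0.38  1.62 -0.    1.13 -0.6 ] F [ 0.1  1.2 -2.4] op 0.174
[ 0.19 -0.1   0.  ]
deg/row 0.06 mm/row 5.5
-0,0,-0.1,0,-0.0054,0,1,
-0,0,-0.1,0,-0.0054,0,1,
-0,0,-0.1,0.0001,-0.0054,0,1,
-0,0,-0.1,0.0001,-0.0054,0,1,
-0,0,-0.1,0.0001,-0.0054,0,1,
-0,0,-0.1,0.0001,-0.0054,0,1,
```

>>> carry_out(motion=[0, 0, -0.2, 0.0003, -0.004, 0, 1, 0, 0, -0.1, 0, -0.005, 0, 1, 0, 0, 0, 0, -0.005, 0, 1, 0, 0, 0, 0, -0.005, 0, 1, 0, 0, 0, 0, -0.005, 0, 1, 0, 0, 0, 0, -0.004, 0, 1, 0, 0, 0, 0, 0, 0, 1, 0, 0, 0, 0, 0, 0, 1])

```text
time_s: 19.8
eef_pos: [0.4291, 0.3887, 0.1062]
eef_rot: [0.694, 0.142, 0.691, -0.142]
wrist_force: [1.4, 1.1, -2.3]
opening: 0.179
```

```bash
python3 - <<'E'
from h import *
stat(); print(ctrl.get_obs()['torque'].round(2)); T=cam('wrist'); im=ctrl.camera('wrist'); np.save('w7.npy',T); cv2.imwrite('pics/w7.png',im)
for n in('wrist','scene','top'):
    T=cam(n); ctrl.camera(n)
    for t in('board_mark','stand_edge','board_grip'): print(n,t,lm(n,t,T)[:2])
p=tool()[:3,3]; d=tool()[:3,1]; a=px('wrist',p-d*.047+[0,0,-.012],T=np.load('w7.npy')); print(a)
x0,y0=int(a[0])-75,int(a[1])-70; print(x0,y0); x0=max(x0,0);y0=max(y0,0); cv2.imwrite('pics/w7c.png',cv2.resize(im[y0:y0+140,x0:x0+150],None,fx=4,fy=4,interpolation=3))
E
```

```text
t 19.8 pos [0.4291 0.3887 0.1062] x [ 0.003 -0.001 -1.   ] yaw y 66.8 q [ 0.53  0.33  1.7  -0.    1.11 -0.63] F [ 1.4  1.1 -2.3] op 0.179
[ 0.5  -0.18 -0.02]
wrist board_mark [(0.98, array([0.4104, 0.3454, 0.0829])), (0.49, array([0.4008, 0.3272, 0.0006]))]
wrist stand_edge []
wrist board_grip [(0.72, array([0.4311, 0.3938, 0.1195]))]
scene board_mark [(0.61, array([0.4126, 0.3461, 0.0802]))]
scene stand_edge [(0.75, array([0.4037, 0.3323, 0.0819]))]
scene board_grip [(0.57, array([0.4268, 0.3868, 0.1178])), (0.42, array([ 0.6764,  0.1839, -0.0023]))]
top board_mark [(0.73, array([0.4114, 0.3501, 0.0806]))]
top stand_edge [(0.78, array([0.4058, 0.3306, 0.0793]))]
top board_grip [(0.67, array([0.4242, 0.3913, 0.1188]))]
[222.22284294 297.85892294]
147 227
```

View pics/w7c.png

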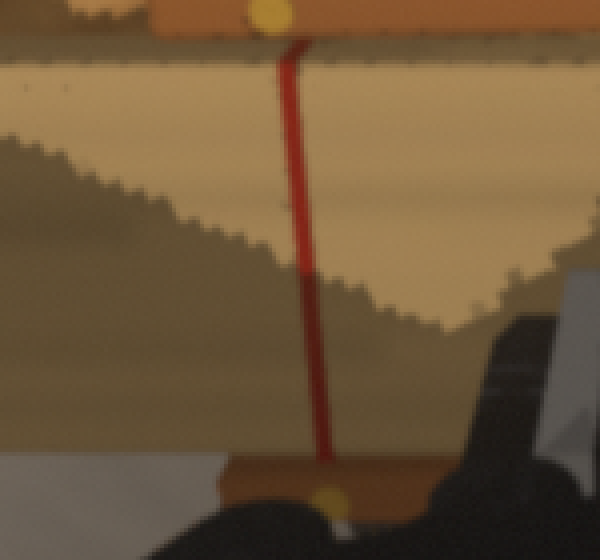

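The line now runs from crop (286,62) to (325,460). The guides' front ends are at (150,38) and about (224,475).

```bash
python3 - <<'E'
from h import *
T=np.load('w7.npy'); c=lambda x,y:(147+(x+.5)/4-.5,227+(y+.5)/4-.5)
d=-np.array([np.cos(np.radians(66.8)),np.sin(np.radians(66.8))]); n=np.array([-d[1],d[0]]); P=lambda u,z:atz('wrist',c(*u),z,T)
tc=T[:3,3]
def f(nm,u,z):
    q=P(u,z)[:2]; print(nm,'out',round(q@d*1000,2),'lat',round(q@n*1000,2))
f('lineA',(287,63),.092);f('lineB',(324,459),.092)
f('gA',(150,38),.089);f('gA lo',(150,38),.085);f('gB',(228,458),.089);f('gB2',(220,490),.089)
p=tool()[:3,3][:2]; print('line by grip', p@d*1000+47)
for nm,e in(('top',(.4058,.3306)),('scene',(.4037,.3323)),('dish',(.3635,.2285))): print(nm,np.array(e)@d*1000-(113.5 if nm=='dish' else 0))
for nm,e in(('mw',(.4104,.3454)),('ms',(.4126,.3461)),('mt',(.4114,.3501))): print(nm,np.array(e)@d*1000)
# sub-pixel edges from the picture
im=cv2.imread('pics/w7.png').astype(int); m=(im[...,2]-im[...,1])
for y in(234,236): print(y,im[y,178:192].tolist())
E
```

```text
lineA out -479.39 lat 214.37
lineB out -479.32 lat 266.6
gA out -463.07 lat 212.41
gA lo out -461.49 lat 213.74
gB out -466.26 lat 268.52
gB2 out -464.75 lat 273.3
line by grip -479.381970656302
top -463.7277700697885
scene -464.4630221363814
dish -466.7203091561319
mw -479.1431058748843
ms -480.65317281346313
mt -483.8569838789749
234 [[40, 69, 94], [39, 68, 94], [40, 69, 95], [40, 70, 96], [40, 68, 94], [40, 69, 97], [39, 71, 105], [40, 75, 119], [42, 79, 128], [42, 82, 132], [43, 83, 134], [42, 82, 133], [41, 81, 132], [43, 81, 131]]
236 [[49, 76, 99], [48, 76, 99], [48, 77, 99], [46, 76, 97], [48, 77, 99], [47, 76, 98], [47, 76, 101], [44, 74, 103], [43, 75, 108], [40, 73, 112], [41, 75, 114], [41, 74, 116], [40, 73, 113], [40, 71, 110]]
```

>>> carry_out(motion=[0, 0, 0, 0, -0.003, 0, 1, 0, 0, 0, 0, -0.004, 0, 1, 0, 0, 0, 0, -0.003, 0, 1, 0, 0, 0, 0, -0.002, 0, 1, 0, 0, 0, 0, 0, 0, 1, 0, 0, 0, 0, 0, 0, 1])

```text
time_s: 21.05
eef_pos: [0.4242, 0.3776, 0.1064]
eef_rot: [0.694, 0.143, 0.691, -0.142]
wrist_force: [0.9, 2.1, -3.0]
opening: 0.181
```

```bash
python3 - <<'E'
from h import *
d=-np.array([np.cos(np.radians(66.8)),np.sin(np.radians(66.8))])
stat(); o=ctrl.get_obs(); print(o['torque'].round(2),o['dq'].round(3)); p=tool()[:3,3][:2]; print('line',p@d*1000+47)
for n in('scene','top','wrist'):
    T=cam(n); ctrl.camera(n)
    for t in('board_mark','stand_edge','basket_bar','board_hook'):
        for c,q in lm(n,t,T)[:3]: print(n,t,c,q,round(q[:2]@d*1000,1))
E
```

```text
t 21.05 pos [0.4242 0.3776 0.1064] x [ 0.004  0.    -1.   ] yaw y 66.8 q [ 0.52  0.31  1.73 -0.    1.1  -0.65] F [ 0.9  2.1 -3. ] op 0.181
[ 0.45 -0.22 -0.01] [-0.003 -0.002  0.003  0.001  0.001 -0.002]
line -467.14698087361364
scene board_mark 0.74 [0.3598 0.233  0.0267] -355.9
scene board_mark 0.64 [0.4048 0.3335 0.0842] -466.0
scene stand_edge 0.85 [0.4033 0.3303 0.0858] -462.5
scene basket_bar 0.95 [ 0.3443 -0.1851  0.0428] 34.5
scene basket_bar 0.74 [0.4196 0.3767 0.1195] -511.5
scene basket_bar 0.6 [ 0.4955  0.5707 -0.0019] -719.7
scene board_hook 0.66 [0.356  0.2326 0.0855] -354.0
scene board_hook 0.57 [ 0.4964  0.5735 -0.0033] -722.7
top board_mark 0.66 [0.4067 0.3386 0.0768] -471.4
top stand_edge 0.75 [0.4055 0.3307 0.0795] -463.7
top stand_edge 0.61 [ 4.502e-01 -3.311e-01  2.000e-04] 127.0
top basket_bar 0.87 [0.3545 0.2355 0.0846] -356.1
top basket_bar 0.72 [0.4045 0.3387 0.079 ] -470.7
top basket_bar 0.7 [0.3413 0.0897 0.0399] -216.9
top board_hook 0.81 [0.3571 0.2327 0.0861] -354.6
wrist board_mark 0.58 [0.4046 0.3357 0.0837] -467.9
```

>>> carry_out(motion=[0, 0, 0, 0, -0.0015, 0, 1, 0, 0, 0, 0, -0.001, 0, 1, 0, 0, 0, 0, 0, 0, 1, 0, 0, 0, 0, 0, 0, 1])

```text
time_s: 22.2
eef_pos: [0.4233, 0.3755, 0.1064]
eef_rot: [0.694, 0.143, 0.691, -0.141]
wrist_force: [0.6, 1.6, -2.1]
opening: 0.18
```

```bash
python3 - <<'E'
from h import *
d=-np.array([np.cos(np.radians(66.8)),np.sin(np.radians(66.8))])
stat(); o=ctrl.get_obs(); print(o['torque'].round(2)); p=tool()[:3,3]; print('line',p[:2]@d*1000+47)
T=cam('wrist'); np.save('w8.npy',T); im=ctrl.camera('wrist'); cv2.imwrite('pics/w8.png',im)
s=ctrl.camera('scene'); cv2.imwrite('pics/s8.png',s)
a=cv2.resize(im[220:355,120:255],(540,540),interpolation=3); b=cv2.resize(s[200:290,205:248],(258,540),interpolation=3)
cv2.imwrite('pics/c8.png',np.hstack([a,b]))
E
```

```text
t 22.2 pos [0.4233 0.3755 0.1064] x [ 0.005  0.001 -1.   ] yaw y 66.8 q [ 0.52  0.3   1.73 -0.    1.1  -0.65] F [ 0.6  1.6 -2.1] op 0.18
[ 0.44 -0.2  -0.05]
line -464.9147697968005
```

View pics/c8.png

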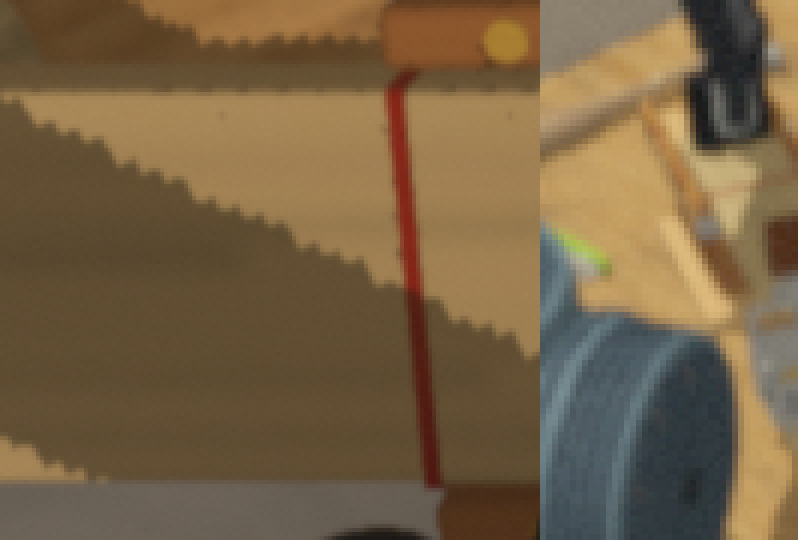

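```bash
python3 - <<'E'
from h import *
T=np.load('w8.npy'); c=lambda x,y:(120+(x+.5)/4-.5,220+(y+.5)/4-.5)
d=-np.array([np.cos(np.radians(66.8)),np.sin(np.radians(66.8))]); n=np.array([-d[1],d[0]])
def f(nm,u,z):
    q=atz('wrist',c(*u),z,T)[:2]; print(nm,'out',round(q@d*1000,2),'lat',round(q@n*1000,2))
f('lineA',(397,92),.092);f('lineB',(432,484),.092);f('lineA side',(414,72),.086)
f('gA top',(385,66),.089);f('gA outer',(384,8),.089);f('gB',(441,488),.089)
f('gB lower pt',(437,525),.089)
E
```

```text
lineA out -465.24 lat 214.32
lineB out -464.99 lat 266.01
lineA side out -465.68 lat 213.95
gA top out -463.26 lat 212.22
gA outer out -463.78 lat 205.31
gB out -465.2 lat 268.64
gB lower pt out -464.24 lat 274.18
```

>>> carry_out(motion=[0, 0, 0, 0, -0.001, 0, 1, 0, 0, 0, 0, 0, 0, 1, 0, 0, 0, 0, 0, 0, 1, 0, 0, 0, 0, 0, 0, 1])

```text
time_s: 22.7
eef_pos: [0.4229, 0.3746, 0.1064]
eef_rot: [0.694, 0.143, 0.691, -0.141]
wrist_force: [-0.2, 1.7, -2.5]
opening: 0.179
```

```bash
python3 - <<'E'
from h import *
d=-np.array([np.cos(np.radians(66.8)),np.sin(np.radians(66.8))])
stat(); o=ctrl.get_obs(); print(o['torque'].round(2),o['dq'].round(3)); p=tool()[:3,3]; print('line',p[:2]@d*1000+47)
for n in('scene','top'):
    T=cam(n); ctrl.camera(n)
    for t in('board_mark','stand_edge','basket','board_hook','dish'):
        for c,q in lm(n,t,T)[:3]: print(n,t,c,q,round(q[:2]@d*1000,1))
E
```

```text
t 22.7 pos [0.4229 0.3746 0.1064] x [ 0.005  0.001 -1.   ] yaw y 66.8 q [ 0.52  0.3   1.74 -0.    1.1  -0.65] F [-0.2  1.7 -2.5] op 0.179
[ 0.42 -0.17  0.01] [-0.001 -0.001  0.001 -0.     0.001 -0.001]
line -463.88992081187536
scene board_mark 0.67 [0.4049 0.3296 0.0816] -462.5
scene board_mark 0.38 [ 0.6758  0.185  -0.0032] -436.3
scene stand_edge 0.92 [0.4025 0.3295 0.0828] -461.4
scene basket 0.94 [ 3.425e-01 -1.817e-01  3.000e-04] 32.1
scene basket 0.87 [ 0.3449  0.0825 -0.0009] -211.7
scene basket 0.66 [0.3584 0.2306 0.028 ] -353.1
scene board_hook 0.61 [0.3578 0.2286 0.0866] -351.1
scene board_hook 0.61 [0.3586 0.2318 0.0253] -354.3
scene board_hook 0.47 [ 0.4973  0.5696 -0.0018] -719.4
scene dish 0.49 [0.3641 0.227  0.0013] -352.1
top board_mark 0.57 [0.4045 0.3315 0.0788] -464.0
top stand_edge 0.68 [0.3574 0.2307 0.0875] -352.8
top stand_edge 0.53 [0.4065 0.3305 0.0799] -463.9
top basket 0.67 [ 0.3414 -0.1861  0.0025] 36.6
top basket 0.61 [0.3563 0.2339 0.0274] -355.3
top basket 0.61 [0.3384 0.0865 0.001 ] -212.8
top board_hook 0.58 [0.3579 0.2328 0.0845] -355.0
top board_hook 0.28 [6.752e-01 1.869e-01 4.000e-04] -437.8
top dish 0.38 [ 3.617e-01  2.280e-01 -1.000e-04] -352.1
```

The red line and the edge agree to within about 1 mm, the basket hangs over the dish, and the arm is still. Handing in.

```bash
python3 -c "
from h import *
print(ctrl.hand_in())"
```

```text
the job is handed in; nothing more can be done
None
```

The job is done and handed in at about 23 s of the 51 s allowed. The larger steel basket hangs free on the twin-prong hook. The board was then slid outward about 64 mm, and the arm still holds it by the black tail bar.

**Line over edge:** From the grip pose the red line is at −463.9 mm along the board's axis. The guides' front ends, which I took as flush with the stand's front edge, gave −463.3 to −465.2 mm in the wrist picture. The networks put the edge at −463.9 mm (top camera) and −461.4 mm (scene camera), with the line at −464.0 and −462.5 mm. I put the error at about 1 mm. The dish position had earlier suggested an edge about 2 mm nearer the robot's tail side, which I gave less weight.

**Level and still:** During the slide the tool height stayed between 106.2 and 106.7 mm. Its tilt was about 0.3° at the end, much as when the bar was gripped. Joint speeds were near zero.

**Basket:** It was found at the hook with its underside 27–28 mm up, and within 1–3 mm of the dish centre along the slide. I checked this only with the networks after the last move, since my picture views were used up.

**Off plan:** The gripper rose about 3 mm while closing on the bar. The wrist force stayed near zero, so the board was probably not lifted.

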